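# Nudge the drilling plate onto the jig's two pins

### The job

With the fingertips, nudge the metal plate squarely along the fence of the wooden jig, leftward off the raised deck, until its two holes drop over the two locating pins and it lies flat on the jig's lower floor. Only push it, never lift it, and leave the red case, the hand drill and the nail block where they are.

Things in the scene. Friction and masses are not known exactly. Their poses are not given: they have to be found in the camera images.
- jig: Fixed wooden jig on the bench, base board 140 (x) x 237 (y) mm; origin at its underside, 70 mm from front and back, x toward its back (away from the robot at yaw 0), y to its left. Right part, y = -115 to -5 mm: raised deck, top 19 mm above the bench. Left part, y = -5 to +122 mm: lower floor, 12 mm above the bench, a 7 mm step down. Front and both ends are open.
- fence (a point): Middle of the front face of the fence, a dark wood bar along the jig's whole back edge, at its top edge: jig x = +55, y = 0, 35 mm above the bench. The fence's face is the plane jig x = +55 mm.
- seat (a point): Point on the jig's lower floor (12 mm above the bench) where the centre of the plate's underside comes when seated: jig x = +9, y = +57 mm. The seated plate clears the fence by 1 mm and the step by 2 mm. No stop at the left: at 40 mm/s the plate can skate past the pins; at 12 mm/s it drops.
- pin_left (a point): Top of the left steel pin at jig x = +23, y = +82 mm. Both pins are 10 mm in diameter with domed tops, 7 mm tall: they stand on the lower floor and their tops are level with the deck, so the plate slides level over deck and pin tops.
- pin_right (a point): Top of the right steel pin at jig x = -5, y = +32 mm.
- plate: Loose bare-metal plate, 90 (x) x 120 (y) x 12 mm, about 0.33 kg; origin at the centre of its underside, axes as the jig's when seated. It starts flat, mostly on the deck, at a gap from the fence, up to 0.15 rad askew, 75 to 115 mm right of its seat. Its top is then 31 mm above the bench; seated, 24 mm (5 mm above the deck). A few newtons slide it. Too wide to grip across.
- hole_left (a point): Lower mouth of the plate's left through-hole, at plate x = +14, y = +25 mm. Both holes are 14 mm in diameter, 2 mm clear of a pin all round.
- hole_right (a point): Lower mouth of the plate's right through-hole, at plate x = -14, y = -25 mm.
- red_case: Bystander: red blade case 31 x 78 x 19 mm lying loose behind the fence; origin at the centre of its underside.
- drill: Bystander: small hand drill with a wooden handle, 23 x 100 x 26 mm, lying loose behind the fence; origin at the centre of its underside.
- nails: Bystander: pine block with two nails, 30 x 55 x 38 mm, standing loose in front of the jig's left end; origin at the centre of its underside.

How it is judged:
By the outcome, as a careful person would: the job done as asked, in the order asked, and still so for the second after the job is handed in, with the robot touching nothing.
It also fails if it takes over 59 s, if anything falls off the work surface, if the arm or the gripper's body presses on something with over 40 N, if the wrist force passes 120 N, or if a joint passes its speed limit or range.

### The arm

A 6-joint arm with a two-finger parallel gripper is mounted at the origin on a cart in front of the work surface, level with it; the furniture and walls round the work are solid. World frame = base frame: x ahead of the robot, y to its left, z up, the work surface at z = 0. Lengths are in m, angles in rad, forces in N, time in s.
With the tool pointing down it reaches from about 0.3 to 0.875 m from the base axis. Payload 6.4 kg.
Tool frame: the origin (TCP) lies between the finger pads; the fingertips stand ctrl.tip_extent ahead of it and the grasp point (between the pads) is the TCP (ctrl.tip_extent is the distance from the TCP to the fingertips, in m); z points along the fingers, y is the line along which they close (so a half turn about z gives the same grasp; the last joint's range is limited). The gripper opens to 85 mm and grips with 20 to 120 N. Pads are 22 mm wide; open, the fingers measure 114 mm over their backs; the gripper's body (76 mm by 85 mm) begins 54 mm behind the grasp point. The pads swing forward as they close: fully open they stand 13 mm farther back than shut.
Start: joints at [1.022, 0.181, 1.607, -0, 1.354, -0.206], TCP at [0.193, 0.542, 0.25] pointing down, gripper open.
Joint ranges: [-2.99, 2.99], [-0.89, 2.07], [0.3, 2.58], [-1.14, 4.28], [0, 2.63], [-3.12, 3.12]. Speed limits (rad/s): [2.57, 2.57, 3.01, 3.14, 3.14, 3.14].

### API

Orientations are given as a unit quaternion [w, x, y, z].
In Python, from bench import ctrl gives the robot as it stands.
- The arm moves only by the tool send_rows, never from a script. Its arguments are lists of equal length, an entry for each row: "dr": the turn, a rotation vector about the tool's x, y, z in units of 6 degrees (1.0 is 6 degrees), a list of three; "xyz": the shift along the tool's x, y, z in cm, a list of three; "jaw": the opening in per cent of the stroke, from 0 (shut) to 100 (fully open). In form: {"dr": [[wx, wy, wz], ...], "xyz": [[dx, dy, dz], ...], "jaw": [jaw, ...]}. A call has exactly 8 rows; each row is the pose to reach, as a shift and turn from the pose commanded when the call began, along the tool's axes at that moment; what a row does not reach only later rows make up. A row lasts 1/8 s, in which the tool goes at most 62.5 mm and 10.7 degrees, less where a joint would pass 70% of its speed; a pose out of reach is approached as far as the arm can. A call with a gripper value outside its range is refused whole. The fingers move at their own pace and stop on an object; the grip force is fixed at half the most. Time passes only in rows, so rows that repeat a pose let the fingers close, or fill a call up. It gives the time, the measured TCP pose, the force, the opening and the grip force at its end, in the units of the state.
- ctrl.get_obs(): the state, without advancing time (a new reading comes with each control period).
- ctrl.camera(name): name is "side" or "top"; returns the picture (384x512x3 uint8, red, green, blue); there is no depth.
- ctrl.calibration(name): a dict with "camera_matrix" (3x3 intrinsics, pixels), "world_from_camera" (4x4, takes a point from camera to world coordinates). Camera axes: x right, y up, looking along -z (the intrinsics and any distortion apply to the point x, -y, -z); pixel columns grow to the right and rows downward; lengths in m; the calibration is good to about 2 mm. A picture is of the moment at which its call begins. calibration takes no time and is no camera call.
- ctrl.hand_in(): hands the job in; it is judged then, once.
The state is a dict: "time_s": time; "q": joint angles; "dq": joint speeds; "joint_efforts": joint torques, N m; "eef_pos": TCP position; "eef_rot": TCP orientation; "wrist_force": force on the tool from outside, world axes, zero at the start; "torque": the same for the moment, N m; "opening": opening from 0.0 (shut) to 1.0 (fully open); "grasp_force": force on a finger pad.
Only numpy, scipy, OpenCV 4.12 (cv2) and the standard library are available. Lean on these libraries where they do the work, as an engineer would, in place of code of your own. Each camera call takes 0.05 s, during which the arm holds its last target. There are 200 camera calls.

## Working session

There is one attempt and no reset: what is moved stays moved. The work goes in short steps, Python scripts to look and compute and a tool call to move; the robot and the scene stay as the last step left them, time stands still between calls to the robot, and variables do not carry over. Pictures are saved under pics/ and viewed, at most 10 in all, crops included, and the job is handed in when it is done.

Besides the shell and the picture viewer there is one more tool, called in YAML: its name, and indented under it one key for each argument. send_rows: Moves the arm, as the interface text tells. Its arguments: {"type":"object","properties":{"dr":{"type":"array","items":{"type":"array","items":{"type":"number"}}},"xyz":{"type":"array","items":{"type":"array","items":{"type":"number"}}},"jaw":{"type":"array","items":{"type":"number"}}},"required":["dr","xyz","jaw"]}

```bash
mkdir -p pics; python3 - <<'E'
from bench import ctrl
import cv2,numpy as np
np.set_printoptions(precision=4,suppress=True)
for n in("top","side"):
    im=ctrl.camera(n); cv2.imwrite(f"pics/{n}0.png",im[:,:,::-1]); c=ctrl.calibration(n); print(n,c)
s=ctrl.get_obs(); print(s['time_s'],s['eef_pos'],s['eef_rot'],s['opening'],ctrl.tip_extent)
E
```

```text
top {'camera_matrix': array([[392.4256,   0.    , 249.0573],
       [  0.    , 392.4256, 190.6577],
       [  0.    ,   0.    ,   1.    ]]), 'world_from_camera': array([[-0.0265,  0.9816, -0.1892,  0.3718],
       [-0.9987, -0.0344, -0.0385, -0.3181],
       [-0.0443,  0.1879,  0.9812,  0.8907],
       [ 0.    ,  0.    ,  0.    ,  1.    ]])}
side {'camera_matrix': array([[485.4652,   0.    , 242.2827],
       [  0.    , 485.4652, 188.5833],
       [  0.    ,   0.    ,   1.    ]]), 'world_from_camera': array([[-0.9941,  0.0762, -0.0772,  0.4528],
       [-0.1076, -0.5992,  0.7934,  0.511 ],
       [ 0.0142,  0.797 ,  0.6038,  0.6595],
       [ 0.    ,  0.    ,  0.    ,  1.    ]])}
0.1 [0.193  0.5412 0.2495] [-0.0003  0.1705  0.9853 -0.0007] 0.9989884055042849 0.019
```

View pics/top0.png

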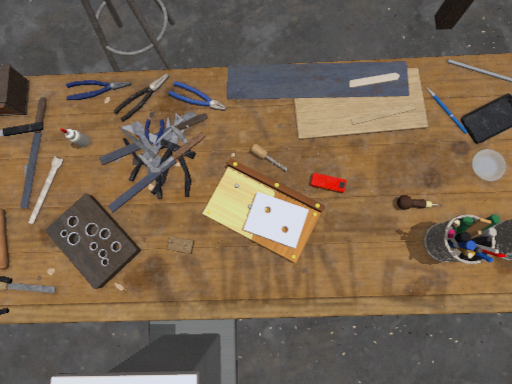

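View pics/side0.png

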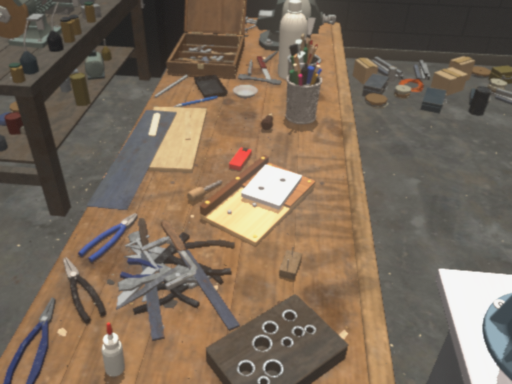

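Top view: jig centred about (265,212), fence from (230,165) to (322,208), white plate about (276,219), red case (328,183), drill (268,157), nails (181,245). The side view shows the same things. Next I zoom in to measure.

```bash
cat > h.py <<'E'
from bench import ctrl
import cv2,numpy as np
np.set_printoptions(precision=4,suppress=True)
def px2w(n,uv,z):
    c=ctrl.calibration(n);K=c['camera_matrix'];T=c['world_from_camera']
    uv=np.atleast_2d(np.array(uv,float)); d=np.c_[(uv[:,0]-K[0,2])/K[0,0],-(uv[:,1]-K[1,2])/K[1,1],-np.ones(len(uv))]@T[:3,:3].T
    return T[:3,3]+d*((z-T[2,3])/d[:,2])[:,None]
def w2px(n,p):
    c=ctrl.calibration(n);K=c['camera_matrix'];T=c['world_from_camera']
    q=(np.atleast_2d(p)-T[:3,3])@T[:3,:3]; return np.c_[K[0,2]+K[0,0]*q[:,0]/-q[:,2],K[1,2]+K[1,1]*q[:,1]/q[:,2]]
E
python3 - <<'E'
import cv2,numpy as np
a=cv2.imread('pics/top0.png')[150:270,190:350]; b=cv2.imread('pics/side0.png')[140:250,190:330]
A=cv2.resize(a,None,fx=5,fy=5,interpolation=cv2.INTER_CUBIC); B=cv2.resize(b,None,fx=5,fy=5,interpolation=cv2.INTER_CUBIC)
cv2.imwrite('pics/ta.png',A);cv2.imwrite('pics/sb.png',B)
from h import *
for n in('top','side'):
    im=cv2.imread(f'pics/{n}0.png'); hsv=cv2.cvtColor(im,cv2.COLOR_BGR2HSV)
    m=((hsv[...,1]<45)&(hsv[...,2]>185)).astype(np.uint8)
    k,l,st,ce=cv2.connectedComponentsWithStats(m)
    for i in range(1,k):
        if 800<st[i,4]<6000:
            c=cv2.findContours((l==i).astype(np.uint8),0,2)[0][0]
            r=cv2.minAreaRect(c); q=cv2.approxPolyDP(cv2.convexHull(c),4,True)[:,0]
            print(n,st[i],ce[i],q.tolist()); print(px2w(n,q,.031))
E
```

```text
top [ 243  192   66   56 2219] [275.822  219.2654] [[257, 192], [308, 210], [295, 247], [243, 229]]
[[ 0.5339 -0.3019  0.031 ]
 [ 0.4898 -0.4127  0.031 ]
 [ 0.4101 -0.3804  0.031 ]
 [ 0.4524 -0.2687  0.031 ]]
top [  51  374  146   10 1204] [127.4568 379.3347] [[196, 375], [196, 383], [51, 383], [52, 377]]
[[ 0.1549 -0.1647  0.031 ]
 [ 0.1395 -0.1647  0.031 ]
 [ 0.1439  0.1396  0.031 ]
 [ 0.1556  0.1383  0.031 ]]
side [ 241  165   61   41 1417] [271.4982 184.6436] [[264, 165], [301, 175], [279, 205], [241, 192]]
[[ 0.4933 -0.4102  0.031 ]
 [ 0.4084 -0.3813  0.031 ]
 [ 0.4522 -0.2688  0.031 ]
 [ 0.5345 -0.3025  0.031 ]]
side [ 439  269   73  115 4602] [475.121  317.1204] [[439, 269], [511, 275], [511, 383], [471, 383]]
[[ 0.1616 -0.1241  0.031 ]
 [ 0.0382 -0.1247  0.031 ]
 [ 0.1069  0.09    0.031 ]
 [ 0.1635  0.0966  0.031 ]]
```

View pics/ta.png

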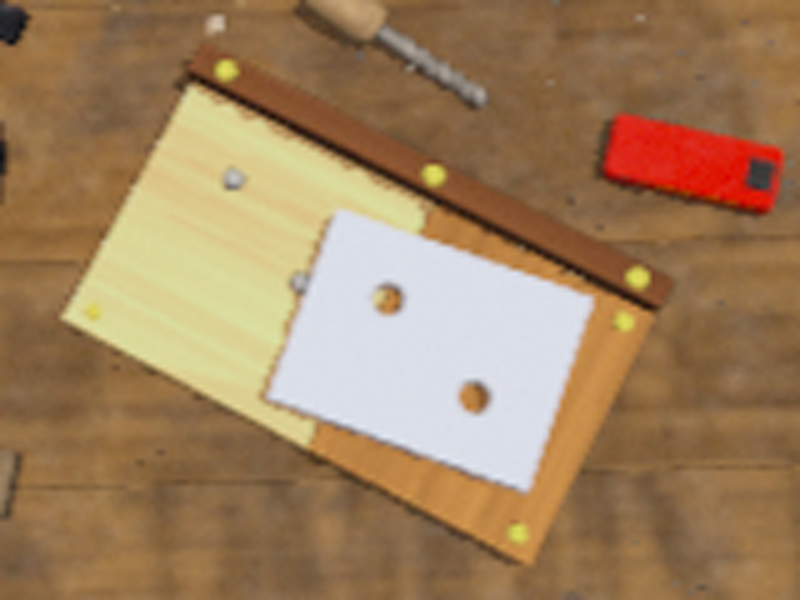

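View pics/sb.png

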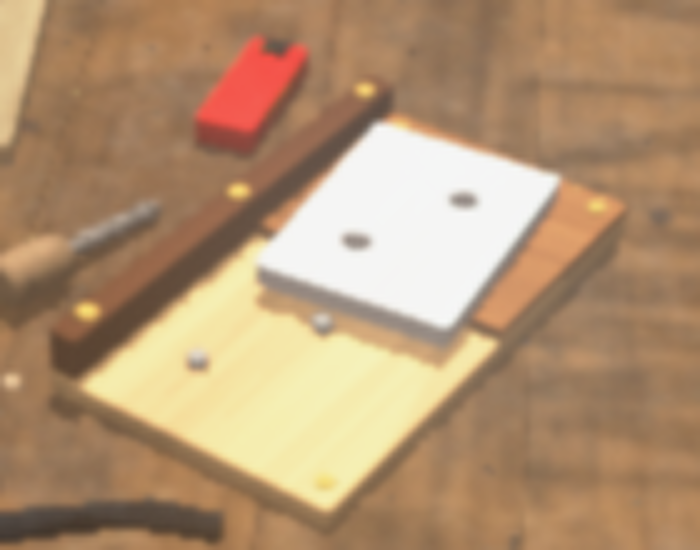

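Zoomed top view: left pin (233,177), floor's front-left corner (62,318), deck's front-right corner (528,563), step at the front edge (312,445). Side crop: pins (196,357) and (321,321), floor corner (330,515), deck corner (625,207). I'll fit the jig pose from these.

```bash
cat >> h.py <<'E'
def fit(loc,w):
    loc=np.array(loc)[:,:2];w=np.array(w)[:,:2];a=loc-loc.mean(0);b=w-w.mean(0)
    th=np.arctan2((a[:,0]*b[:,1]-a[:,1]*b[:,0]).sum(),(a*b).sum())
    R=np.array([[np.cos(th),-np.sin(th)],[np.sin(th),np.cos(th)]]); t=w.mean(0)-R@loc.mean(0)
    return th,t,(w-loc@R.T-t)
E
python3 - <<'E'
from h import *
F={'top':((190,150),[((233,177),(23,82),.0185),((62,318),(-70,122),.012),((528,563),(-70,-115),.019),((655,309),(55,-115),.019),((312,447),(-70,-5),.019),((190,86),(55,122),.012)]),
'side':((190,140),[((196,355),(23,82),.0185),((321,320),(-5,32),.0185),((330,515),(-70,122),.012),((625,207),(-70,-115),.019),((497,332),(-70,-5),.019)])}
L=[];W=[]
for n,(o,fs) in F.items():
    l=[];w=[]
    for p,j,z in fs:
        uv=(np.array(p)+.5)/5-.5+o; l.append(np.array(j)/1e3); w.append(px2w(n,uv,z)[0])
    th,t,r=fit(l,w); print(n,th,t,'\n',r*1000); L+=l;W+=w
th,t,r=fit(L,W);print('all',th,t,'\n',r*1000)
pl=[(.045,.06),(.045,-.06),(-.045,-.06),(-.045,.06)]
T=[(257,192),(308,210),(295,247),(243,229)];S=[(241,192),(264,165),(301,175),(279,205)]
w=np.r_[px2w('top',T,.031),px2w('side',S,.031)]
pt,pp,r=fit(pl+pl,w);print('plate',pt,pp,'\n',r*1000)
R=np.array([[np.cos(th),-np.sin(th)],[np.sin(th),np.cos(th)]])
print('plate in jig',pt-th,(pp-t)@R*1000)
# screws on fence top
for n,o,ps in(('top',(190,150),[(226,70),(433,175),(638,277)]),('side',(190,140),[(87,311),(238,191),(365,90)])):
    print((px2w(n,(np.array(ps)+.5)/5-.5+o,.035)[:,:2]-t)@R*1000)
E
```

```text
top -0.5051326148340969 [ 0.4943 -0.3153] 
 [[ 0.0196 -0.2379]
 [ 0.8486 -0.6836]
 [ 0.5138  1.9603]
 [ 0.6159  0.8407]
 [ 0.2635 -1.6625]
 [-2.2613 -0.217 ]]
side -0.5077806207604029 [ 0.4941 -0.3127] 
 [[ 0.1595 -0.7338]
 [-0.2084  0.0041]
 [-0.7046  0.4432]
 [-0.0004  0.1945]
 [ 0.754   0.092 ]]
all -0.5070348000854473 [ 0.4942 -0.3141] 
 [[-0.01   -1.2855]
 [ 0.6667 -1.8492]
 [ 0.7262  0.5763]
 [ 0.9435 -0.3354]
 [ 0.2929 -2.9451]
 [-2.328  -1.1746]
 [ 0.1173  0.6076]
 [-0.2731  1.3819]
 [-0.687   1.8307]
 [-0.1373  1.6678]
 [ 0.6888  1.5255]]
plate -0.3704449866725211 [ 0.4718 -0.3408] 
 [[-1.6118 -0.7492]
 [-2.2974  0.3322]
 [ 1.9323  0.0865]
 [ 0.8206 -0.1356]
 [-0.969  -1.3533]
 [ 1.2733  2.8717]
 [ 0.2598 -0.86  ]
 [ 0.5922 -0.1923]]
plate in jig 0.1365898134129262 [ -6.5699 -34.1892]
[[  63.3139  104.0274]
 [  62.4446   -0.813 ]
 [  62.4015 -101.2027]]
[[  63.866   102.2499]
 [  62.9799   -2.7619]
 [  62.1683 -102.993 ]]
```

Jig yaw is -0.507 rad with origin at (0.494,-0.314). The fence screws land at jig x≈62.5 and the residuals are about 1–2 mm, so the fit holds. In the jig frame the plate is at (-7,-34) mm, 0.137 rad askew, which is 91 mm right of its seat. Plan: square it against the fence with both fingertips on the front edge, then push on the right edge.

```bash
cat >> h.py <<'E'
from scipy.spatial.transform import Rotation as Ro
TH=-.507; O=np.array([.4942,-.3141]); RJ=np.array([[np.cos(TH),-np.sin(TH)],[np.sin(TH),np.cos(TH)]])
def jig(x,y): return O+RJ@np.array([x,y])/1e3
def tool(psi): # tool y along world angle psi, pointing down
    y=np.array([np.cos(psi),np.sin(psi),0]);z=np.array([0,0,-1.]);return np.c_[np.cross(y,z),y,z]
def shift(p,psi):
    s=ctrl.get_obs();q=s['eef_rot'];R=Ro.from_quat([q[1],q[2],q[3],q[0]]).as_matrix()
    return R.T@(np.array(p)-s['eef_pos'])*100, Ro.from_matrix(R.T@tool(psi)).as_rotvec()/np.radians(6)
def st():
    s=ctrl.get_obs();print(s['time_s'],s['eef_pos'],'jig',(s['eef_pos'][:2]-O)@RJ*1e3,'F',s['wrist_force'],'op',s['opening'],'tip',ctrl.tip_extent,'q',s['q'])
E
python3 - <<'E'
from h import *
for p in([.45,.1,.25],[*jig(-95,-38),.15],[*jig(-95,-38),.06]): print(p,*shift(p,TH+np.pi/2))
E
```

```text
[0.45, 0.1, 0.25] [-39.032  -32.9119  -0.0157] [-0.0148 -0.0021  1.5683]
[np.float64(0.39269935538631334), np.float64(-0.3011918962273273), 0.15] [-47.1227 -72.6077  10.0422] [-0.0148 -0.0021  1.5683]
[np.float64(0.39269935538631334), np.float64(-0.3011918962273273), 0.06] [-47.1258 -72.594   19.0422] [-0.0148 -0.0021  1.5683]
```

send_rows:
  dr:
    - [0,0,0.5]
    - [0,0,1]
    - [0,0,1.57]
    - [0,0,1.57]
    - [0,0,1.57]
    - [0,0,1.57]
    - [0,0,1.57]
    - [0,0,1.57]
  xyz:
    - [-5,-4.2,0]
    - [-10,-8.4,0]
    - [-15,-12.6,0]
    - [-20,-16.8,0]
    - [-25,-21,0]
    - [-30,-25.2,0]
    - [-35,-29.4,0]
    - [-39,-33,0]
  jaw: [80,80,80,80,80,80,80,80]

```text
time_s: 1.1
eef_pos: [0.4449, 0.1073, 0.2502]
eef_rot: [0.0, 0.251, 0.968, 0.0]
wrist_force: [0.5, 0.8, -0.2]
opening: 0.801
grasp_force: 0.0
```

```bash
python3 - <<'E'
from h import *
st()
for p in([*jig(-95,-38),.15],[*jig(-95,-38),.06]): print(p,*shift(p,TH+np.pi/2))
E
```

```text
1.1 [0.4449 0.1073 0.2502] jig [-247.685   344.4577] F [ 0.5499  0.78   -0.2456] op 0.8009836086944292 tip 0.019 q [-0.0238 -0.0906  1.8896  0.0002  1.3424 -1.0873]
[np.float64(0.39269935538631334), np.float64(-0.3011918962273273), 0.15] [-15.2817 -38.2427  10.014 ] [ 0.0024  0.0008 -0.0035]
[np.float64(0.39269935538631334), np.float64(-0.3011918962273273), 0.06] [-15.2809 -38.245   19.014 ] [ 0.0024  0.0008 -0.0035]
```

send_rows:
  dr:
    - [0,0,0]
    - [0,0,0]
    - [0,0,0]
    - [0,0,0]
    - [0,0,0]
    - [0,0,0]
    - [0,0,0]
    - [0,0,0]
  xyz:
    - [-2,-5.5,1.5]
    - [-4.2,-11,3]
    - [-6.4,-16.5,4.5]
    - [-8.6,-22,6]
    - [-10.8,-27.5,7.5]
    - [-13,-33,9]
    - [-15,-37.5,10]
    - [-15,-37.5,11]
  jaw: [80,80,80,80,80,80,80,80]

```text
time_s: 2.1
eef_pos: [0.3927, -0.2946, 0.1399]
eef_rot: [0.0, 0.253, 0.967, -0.0]
wrist_force: [-0.8, -0.1, 0.7]
opening: 0.798
grasp_force: 0.0
```

```bash
python3 - <<'E'
from h import *
st()
for p in([*jig(-95,-38),.06],[*jig(-95,-38),.041]): print(p,*shift(p,TH+np.pi/2))
E
```

```text
2.1 [ 0.3927 -0.2946  0.1399] jig [-98.1721 -32.2383] F [-0.7981 -0.1183  0.708 ] op 0.7983305910154852 tip 0.019 q [-0.8857  0.1275  1.911  -0.0005  1.1023 -1.9447]
[np.float64(0.39269935538631334), np.float64(-0.3011918962273273), 0.06] [-0.3153 -0.5694  7.9862] [-0.0064  0.0055 -0.0437]
[np.float64(0.39269935538631334), np.float64(-0.3011918962273273), 0.041] [-0.3142 -0.5681  9.8862] [-0.0064  0.0055 -0.0437]
```

send_rows:
  dr:
    - [0,0,0]
    - [0,0,0]
    - [0,0,0]
    - [0,0,0]
    - [0,0,0]
    - [0,0,0]
    - [0,0,0]
    - [0,0,0]
  xyz:
    - [-0.2,-0.3,2]
    - [-0.3,-0.6,4]
    - [-0.3,-0.6,6]
    - [-0.3,-0.6,8]
    - [-0.3,-0.6,9]
    - [-0.3,-0.6,9.5]
    - [-0.3,-0.6,9.5]
    - [-0.3,-0.6,9.5]
  jaw: [80,80,80,80,80,80,80,80]

```text
time_s: 3.1
eef_pos: [0.3935, -0.2985, 0.046]
eef_rot: [0.001, 0.251, 0.968, -0.0]
wrist_force: [-0.3, 0.2, 0.3]
opening: 0.803
grasp_force: 0.0
```

```bash
python3 - <<'E'
from h import *
st()
im=ctrl.camera('side')[:,:,::-1]; cv2.imwrite('pics/s1.png',cv2.resize(im[120:240,220:380],None,fx=5,fy=5,interpolation=cv2.INTER_CUBIC))
E
```

```text
3.1 [ 0.3935 -0.2985  0.046 ] jig [-95.648  -35.2776] F [-0.3495  0.1695  0.3378] op 0.802809305525596 tip 0.019 q [-0.8899  0.2985  1.9418  0.      0.9    -1.9536]
```

View pics/s1.png

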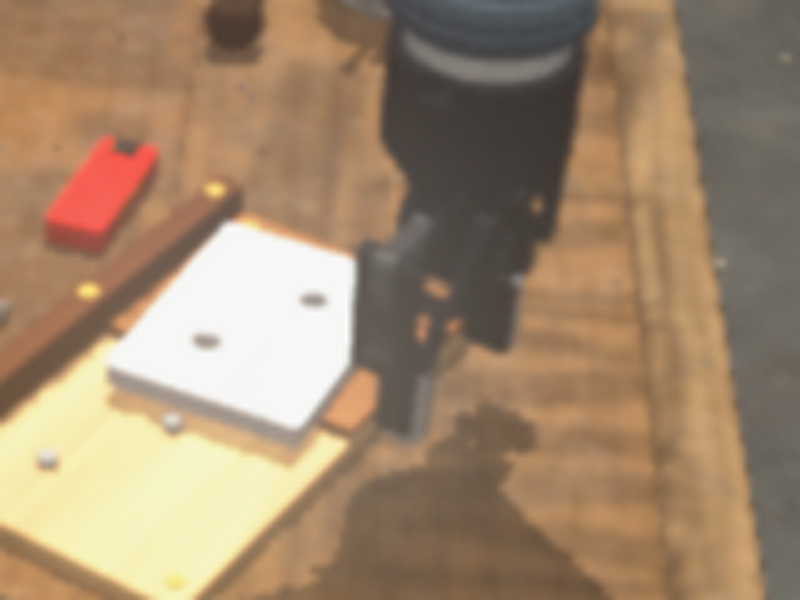

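Near fingertip bottom edge spans about (380–425, 430–440) in the crop, i.e. around pixel (300,207). I compare this with its predicted height.

```bash
python3 - <<'E'
from h import *
for z in(.02,.027,.034,.04):
    P=np.array([[*jig(-95.6+a,-35.3+b),z] for a in(-11,11) for b in(34,46)]); print(z,((w2px('side',P)-[220,120]+.5)*5).round().tolist())
E
```

```text
0.02 [[422.0, 466.0], [407.0, 482.0], [375.0, 446.0], [360.0, 461.0]]
0.027 [[423.0, 453.0], [408.0, 469.0], [376.0, 433.0], [362.0, 448.0]]
0.034 [[425.0, 440.0], [410.0, 455.0], [378.0, 420.0], [363.0, 435.0]]
0.04 [[426.0, 429.0], [411.0, 444.0], [379.0, 409.0], [364.0, 423.0]]
```

send_rows:
  dr:
    - [0,0,0]
    - [0,0,0]
    - [0,0,0]
    - [0,0,0]
    - [0,0,0]
    - [0,0,0]
    - [0,0,0]
    - [0,0,0]
  xyz:
    - [0,-0.3,0.6]
    - [0,-0.3,1.15]
    - [-0.4,-0.3,1.15]
    - [-0.9,-0.3,1.15]
    - [-1.4,-0.3,1.15]
    - [-1.9,-0.3,1.15]
    - [-2.3,-0.3,1.15]
    - [-2.7,-0.3,1.15]
  jaw: [80,80,80,80,80,80,80,80]

```text
time_s: 4.15
eef_pos: [0.4154, -0.314, 0.0338]
eef_rot: [-0.0, 0.251, 0.968, -0.0]
wrist_force: [0.2, -0.1, 0.1]
opening: 0.804
grasp_force: 0.0
```

send_rows:
  dr:
    - [0,0,0]
    - [0,0,0]
    - [0,0,0]
    - [0,0,0]
    - [0,0,0]
    - [0,0,0]
    - [0,0,0]
    - [0,0,0]
  xyz:
    - [-0.25,0,0]
    - [-0.5,0,0]
    - [-0.75,0,0]
    - [-1,0,0]
    - [-1.2,0,0]
    - [-1.4,0,0]
    - [-1.6,0,0]
    - [-1.8,0,0]
  jaw: [80,80,80,80,80,80,80,80]

```text
time_s: 5.15
eef_pos: [0.431, -0.3227, 0.0338]
eef_rot: [-0.0, 0.251, 0.968, -0.0]
wrist_force: [-1.1, 0.7, 0.4]
opening: 0.796
grasp_force: 0.9
```

```bash
cat >> h.py <<'E'
def corners(im):
    hsv=cv2.cvtColor(im,cv2.COLOR_RGB2HSV); m=((hsv[...,1]<45)&(hsv[...,2]>185)).astype(np.uint8)
    k,l,s,c=cv2.connectedComponentsWithStats(m)
    for i in range(1,k):
        if 600<s[i,4]<6000 and 200<c[i][0]<350 and 130<c[i][1]<260:
            cn=cv2.findContours((l==i).astype(np.uint8),0,2)[0][0]
            return cv2.approxPolyDP(cv2.convexHull(cn),4,True)[:,0]
def look(z=.031):
    for n in('top','side'):
        im=ctrl.camera(n); q=corners(im)
        if q is None: print(n,'none');continue
        w=(px2w(n,q,z)[:,:2]-O)@RJ*1e3; print(n,q.tolist(),w.round(1).tolist())
E
python3 - <<'E'
from h import *
st();look()
E
```

```text
5.15 [ 0.431  -0.3227  0.0338] jig [-51.0531 -38.2147] F [-1.1108  0.6652  0.4311] op 0.7960872570217556 tip 0.019 q [-0.8632  0.4019  1.829  -0.0001  0.9107 -1.9267]
top none
side [[272, 163], [276, 194], [271, 202], [237, 187], [263, 164]] [[35.5, -102.2], [-34.1, -8.5], [-40.1, 20.6], [46.8, 20.4], [50.0, -86.5]]
```

send_rows:
  dr:
    - [0,0,0]
    - [0,0,0]
    - [0,0,0]
    - [0,0,0]
    - [0,0,0]
    - [0,0,0]
    - [0,0,0]
    - [0,0,0]
  xyz:
    - [-0.1,0,0]
    - [-0.15,0,0]
    - [-0.2,0,0]
    - [-0.25,0,0]
    - [-0.3,0,0]
    - [-0.35,0,0]
    - [-0.4,0,0]
    - [-0.4,0,0]
  jaw: [80,80,80,80,80,80,80,80]

```text
time_s: 6.25
eef_pos: [0.4345, -0.3246, 0.0338]
eef_rot: [0.0, 0.251, 0.968, -0.0]
wrist_force: [-2.9, 0.6, 2.6]
opening: 0.801
grasp_force: 1.9
```

```bash
python3 - <<'E'
from h import *
st();look()
E
```

```text
6.25 [ 0.4345 -0.3246  0.0338] jig [-47.1304 -38.1654] F [-2.868   0.613   2.6356] op 0.8014360622116921 tip 0.019 q [-0.8606  0.4085  1.819  -0.      0.9141 -1.9242]
top none
side [[265, 161], [270, 163], [275, 191], [270, 201], [236, 187]] [[53.0, -99.6], [39.2, -99.5], [-26.8, -16.1], [-36.6, 19.1], [48.5, 21.7]]
```

send_rows:
  dr:
    - [0,0,0]
    - [0,0,0]
    - [0,0,0]
    - [0,0,0]
    - [0,0,0]
    - [0,0,0]
    - [0,0,0]
    - [0,0,0]
  xyz:
    - [-0.05,0,0]
    - [-0.1,0,0]
    - [-0.15,0,0]
    - [-0.15,0,0]
    - [-0.2,0,0]
    - [-0.2,0,0]
    - [-0.2,0,0]
    - [-0.2,0,0]
  jaw: [80,80,80,80,80,80,80,80]

```text
time_s: 7.35
eef_pos: [0.4358, -0.3252, 0.0337]
eef_rot: [-0.001, 0.251, 0.968, 0.0]
wrist_force: [-6.0, 2.3, 5.7]
opening: 0.798
grasp_force: 3.2
```

```bash
python3 - <<'E'
from h import *
st();look()
E
```

```text
7.35 [ 0.4358 -0.3252  0.0337] jig [-45.6799 -38.125 ] F [-5.9875  2.2887  5.6947] op 0.7977782074204963 tip 0.019 q [-0.8594  0.4118  1.8144 -0.0003  0.9166 -1.9228]
top none
side [[264, 161], [270, 163], [274, 190], [269, 201], [235, 186]] [[54.9, -98.2], [39.2, -99.5], [-23.2, -17.8], [-35.0, 20.3], [52.4, 20.0]]
```

send_rows:
  dr:
    - [0,0,0]
    - [0,0,0]
    - [0,0,0]
    - [0,0,0]
    - [0,0,0]
    - [0,0,1.6]
    - [0,0,3.2]
    - [0,0,4.8]
  xyz:
    - [-0.1,0,0]
    - [-0.1,0,0]
    - [-0.1,0,0]
    - [1,0,0]
    - [2,0,-1]
    - [2,-1,-5]
    - [1,-3,-8]
    - [0,-5,-8]
  jaw: [80,80,80,80,80,80,60,50]

```text
time_s: 8.45
eef_pos: [0.4134, -0.3717, 0.1179]
eef_rot: [0.004, 0.486, 0.874, -0.002]
wrist_force: [0.7, 0.1, 0.2]
opening: 0.501
grasp_force: 0.0
```

```bash
python3 - <<'E'
from h import *
st();print(*shift([*jig(8,-127),.11],TH))
E
```

```text
8.45 [ 0.4134 -0.3717  0.1179] jig [-42.6981 -89.5625] F [0.6524 0.1491 0.2289] op 0.5008800999407094 tip 0.019 q [-0.946   0.2905  1.7651  0.0003  1.078  -1.502 ]
[-6.2442 -0.806   0.8394] [ 0.0473  0.064  10.1496]
```

send_rows:
  dr:
    - [0,0,1.6]
    - [0,0,3.2]
    - [0,0,4.8]
    - [0,0,6.4]
    - [0,0,8]
    - [0,0,9.6]
    - [0,0,10.2]
    - [0,0,10.2]
  xyz:
    - [-1,-0.2,0]
    - [-2,-0.3,0]
    - [-3,-0.4,0]
    - [-4,-0.6,0]
    - [-5,-0.7,0]
    - [-6,-0.8,0.5]
    - [-6.2,-0.8,0.8]
    - [-6.2,-0.8,0.8]
  jaw: [50,50,50,50,50,50,50,50]

```text
time_s: 9.45
eef_pos: [0.4381, -0.4261, 0.1062]
eef_rot: [0.0, 0.862, 0.507, 0.0]
wrist_force: [0.3, -0.4, -0.6]
opening: 0.498
grasp_force: 0.0
```

```bash
python3 - <<'E'
from h import *
st();look();print(*shift([*jig(8,-127),.05],TH))
E
```

```text
9.45 [ 0.4381 -0.4261  0.1062] jig [   5.2847 -125.1443] F [ 0.2599 -0.4268 -0.596 ] op 0.49800356549175084 tip 0.019 q [-0.9656  0.4189  1.6181  0.0002  1.1039 -0.459 ]
top [[305, 204], [309, 212], [296, 243], [269, 230]] [[53.0, -76.7], [41.0, -92.2], [-32.6, -96.9], [-34.4, -32.2]]
side [[297, 174], [270, 200], [235, 186], [265, 161]] [[-33.2, -98.5], [-34.8, 16.2], [52.4, 20.0], [53.0, -99.6]]
[-0.1959  0.27    5.6273] [0.0066 0.0023 0.0116]
```

send_rows:
  dr:
    - [0,0,0]
    - [0,0,0]
    - [0,0,0]
    - [0,0,0]
    - [0,0,0]
    - [0,0,0]
    - [0,0,0]
    - [0,0,0]
  xyz:
    - [-0.2,0.2,1]
    - [-0.2,0.2,3]
    - [-0.2,0.2,5]
    - [-0.2,0.2,6]
    - [-0.2,0.2,6.7]
    - [-0.2,0.2,6.7]
    - [0,0.2,6.7]
    - [0.4,0.2,6.7]
  jaw: [50,50,50,50,50,50,50,50]

```text
time_s: 10.55
eef_pos: [0.4422, -0.4238, 0.0395]
eef_rot: [0.001, 0.862, 0.507, 0.0]
wrist_force: [-0.8, -0.2, 0.1]
opening: 0.505
grasp_force: 0.0
```

```bash
python3 - <<'E'
from h import *
st()
im=ctrl.camera('side')[:,:,::-1]; cv2.imwrite('pics/s2.png',cv2.resize(im[100:230,200:350],None,fx=4,fy=4,interpolation=cv2.INTER_CUBIC))
for z in(.02,.024,.028): print(z,((w2px('side',np.array([[*jig(8+a,-124+11),z] for a in(-36,-22,22,36)]))-[200,100]+.5)*4).round().tolist())
E
```

```text
10.55 [ 0.4422 -0.4238  0.0395] jig [   7.791 -121.16 ] F [-0.8428 -0.1752  0.1419] op 0.504647140410921 tip 0.019 q [-0.9577  0.5202  1.6325  0.      0.9876 -0.4503]
0.02 [[393.0, 299.0], [372.0, 290.0], [307.0, 264.0], [287.0, 256.0]]
0.024 [[394.0, 293.0], [373.0, 285.0], [307.0, 259.0], [287.0, 251.0]]
0.028 [[395.0, 287.0], [373.0, 279.0], [308.0, 253.0], [287.0, 245.0]]
```

View pics/s2.png

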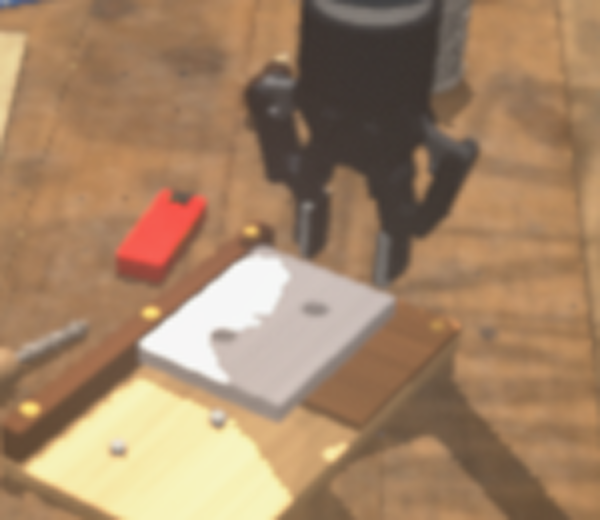

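send_rows:
  dr:
    - [0,0,0]
    - [0,0,0]
    - [0,0,0]
    - [0,0,0]
    - [0,0,0]
    - [0,0,0]
    - [0,0,0]
    - [0,0,0]
  xyz:
    - [0,0,0.35]
    - [0.2,0,0.35]
    - [0.5,0,0.35]
    - [0.8,0,0.35]
    - [1.1,0,0.35]
    - [1.4,0,0.35]
    - [1.7,0,0.35]
    - [2,0,0.35]
  jaw: [50,50,50,50,50,50,50,50]

```text
time_s: 11.6
eef_pos: [0.4516, -0.4076, 0.0362]
eef_rot: [0.002, 0.862, 0.507, -0.001]
wrist_force: [-2.8, -4.8, 6.1]
opening: 0.5
grasp_force: 3.7
```

send_rows:
  dr:
    - [0,0,0]
    - [0,0,0]
    - [0,0,0]
    - [0,0,0]
    - [0,0,0]
    - [0,0,0]
    - [0,0,0]
    - [0,0,0]
  xyz:
    - [0.3,0,0]
    - [0.6,0,0]
    - [0.9,0,0]
    - [1.2,0,0]
    - [1.5,0,0]
    - [1.8,0,0]
    - [2.1,0,0]
    - [2.4,0,0]
  jaw: [50,50,50,50,50,50,50,50]

```text
time_s: 12.6
eef_pos: [0.4633, -0.3866, 0.0362]
eef_rot: [0.002, 0.862, 0.507, -0.001]
wrist_force: [-2.9, -5.5, 5.1]
opening: 0.501
grasp_force: 3.6
```

```bash
python3 - <<'E'
from h import *
st();look()
E
```

```text
12.6 [ 0.4633 -0.3866  0.0362] jig [  8.2286 -78.3838] F [-2.942  -5.5384  5.083 ] op 0.5013271157734158 tip 0.019 q [-0.8911  0.5091  1.6586 -0.0018  0.971  -0.383 ]
top [[246, 217], [272, 200], [280, 210], [284, 235]] [[-32.1, 25.8], [27.9, -8.0], [16.0, -33.8], [-29.1, -66.1]]
side [[289, 181], [261, 208], [226, 193], [256, 169]] [[-32.4, -65.0], [-34.2, 49.2], [53.2, 51.3], [51.7, -60.2]]
```

send_rows:
  dr:
    - [0,0,0]
    - [0,0,0]
    - [0,0,0]
    - [0,0,0]
    - [0,0,0]
    - [0,0,0]
    - [0,0,0]
    - [0,0,0]
  xyz:
    - [0.3,0,0]
    - [0.6,0,0]
    - [0.9,0,0]
    - [1.2,0,0]
    - [1.5,0,0]
    - [1.8,0,0]
    - [2.1,0,0]
    - [2.4,0,0]
  jaw: [50,50,50,50,50,50,50,50]

```text
time_s: 13.7
eef_pos: [0.4751, -0.3656, 0.0363]
eef_rot: [0.002, 0.862, 0.507, -0.0]
wrist_force: [-3.0, -5.1, 6.0]
opening: 0.504
grasp_force: 3.3
```

send_rows:
  dr:
    - [0,0,0]
    - [0,0,0]
    - [0,0,0]
    - [0,0,0]
    - [0,0,0]
    - [0,0,0]
    - [0,0,0]
    - [0,0,0]
  xyz:
    - [0.25,0,0]
    - [0.5,0,0]
    - [0.75,0,0]
    - [1,0,0]
    - [1.2,0,0]
    - [1.4,0,0]
    - [1.5,0,0]
    - [1.6,0,0]
  jaw: [50,50,50,50,50,50,50,50]

```text
time_s: 14.7
eef_pos: [0.4828, -0.3516, 0.0362]
eef_rot: [0.002, 0.862, 0.507, -0.0]
wrist_force: [-3.5, -5.2, 4.9]
opening: 0.496
grasp_force: 3.6
```

```bash
python3 - <<'E'
from h import *
st();look()
im=ctrl.camera('side')[:,:,::-1]; cv2.imwrite('pics/s3.png',cv2.resize(im[130:250,190:330],None,fx=5,fy=5,interpolation=cv2.INTER_CUBIC))
E
```

```text
14.7 [ 0.4828 -0.3516  0.0362] jig [  8.271  -38.3592] F [-3.4701 -5.1674  4.8782] op 0.49591080667988924 tip 0.019 q [-0.8272  0.4985  1.6752 -0.0018  0.9652 -0.3191]
top [[225, 206], [248, 191], [267, 226]] [[-31.7, 78.7], [21.7, 48.8], [-28.6, -24.4]]
side [[280, 190], [250, 218], [215, 204], [246, 177]] [[-33.6, -25.4], [-33.8, 88.2], [49.3, 94.3], [52.3, -21.3]]
```

View pics/s3.png

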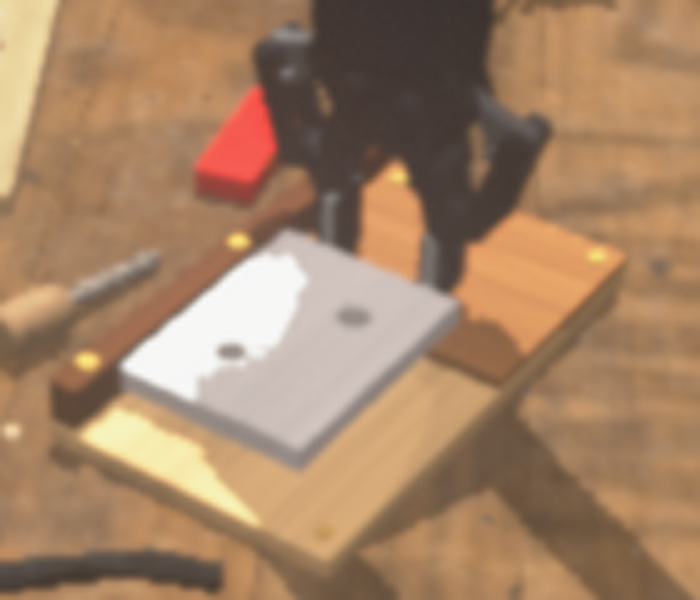

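The plate is square along the fence, with its holes at crop (231,352) and (353,316). I check its position from those.

```bash
python3 - <<'E'
from h import *
w=px2w('side',(np.array([(231,351),(353,316)])+.5)/5-.5+[190,130],.031)
p=(w[:,:2]-O)@RJ*1e3; print(p); th,t,r=fit([(14,25),(-14,-25)],p); print(th,t)
E
```

```text
[[22.9759 57.807 ]
 [-4.8005  7.8507]]
0.0030403288676872204 [ 9.0877 32.8289]
```

send_rows:
  dr:
    - [0,0,0]
    - [0,0,0]
    - [0,0,0]
    - [0,0,0]
    - [0,0,0]
    - [0,0,0]
    - [0,0,0]
    - [0,0,0]
  xyz:
    - [0.12,0,0]
    - [0.25,0,0]
    - [0.38,0,0]
    - [0.5,0,0]
    - [0.62,0,0]
    - [0.75,0,0]
    - [0.88,0,0]
    - [1,0,0]
  jaw: [50,50,50,50,50,50,50,50]

```text
time_s: 15.85
eef_pos: [0.4877, -0.3429, 0.0362]
eef_rot: [0.001, 0.862, 0.507, -0.0]
wrist_force: [-2.6, -5.2, 5.5]
opening: 0.501
grasp_force: 3.8
```

send_rows:
  dr:
    - [0,0,0]
    - [0,0,0]
    - [0,0,0]
    - [0,0,0]
    - [0,0,0]
    - [0,0,0]
    - [0,0,0]
    - [0,0,0]
  xyz:
    - [0.12,0,0]
    - [0.25,0,0]
    - [0.38,0,0]
    - [0.5,0,0]
    - [0.62,0,0]
    - [0.75,0,0]
    - [0.88,0,0]
    - [1,0,0]
  jaw: [50,50,50,50,50,50,50,50]

```text
time_s: 16.85
eef_pos: [0.4926, -0.3339, 0.0362]
eef_rot: [0.001, 0.862, 0.507, -0.0]
wrist_force: [-1.5, -4.2, 6.4]
opening: 0.502
grasp_force: 3.3
```

send_rows:
  dr:
    - [0,0,0]
    - [0,0,0]
    - [0,0,0]
    - [0,0,0]
    - [0,0,0]
    - [0,0,0]
    - [0,0,0]
    - [0,0,0]
  xyz:
    - [0.05,0,0]
    - [0.1,0,0]
    - [0.15,0,0]
    - [0.2,0,0]
    - [0.25,0,0]
    - [0.3,0,0]
    - [0.3,0,0]
    - [0.3,0,0]
  jaw: [50,50,50,50,50,50,50,50]

```text
time_s: 17.85
eef_pos: [0.4939, -0.3315, 0.0362]
eef_rot: [0.001, 0.862, 0.507, -0.0]
wrist_force: [-3.4, -5.6, 5.4]
opening: 0.498
grasp_force: 3.9
```

```bash
python3 - <<'E'
from h import *
st();look()
im=ctrl.camera('side')[:,:,::-1]; cv2.imwrite('pics/s4.png',cv2.resize(im[130:250,190:330],None,fx=5,fy=5,interpolation=cv2.INTER_CUBIC))
E
```

```text
17.85 [ 0.4939 -0.3315  0.0362] jig [  8.2018 -15.3787] F [-3.3679 -5.6353  5.4468] op 0.4983133307235219 tip 0.019 q [-0.7897  0.4944  1.6815 -0.002   0.9632 -0.2816]
top [[213, 200], [233, 185], [248, 199], [258, 221]] [[-32.0, 109.0], [18.5, 85.2], [5.6, 40.5], [-27.8, -1.8]]
side [[274, 198], [243, 227], [208, 212], [242, 184]] [[-38.0, 5.6], [-38.0, 118.3], [45.0, 122.9], [44.4, 5.2]]
```

View pics/s4.png

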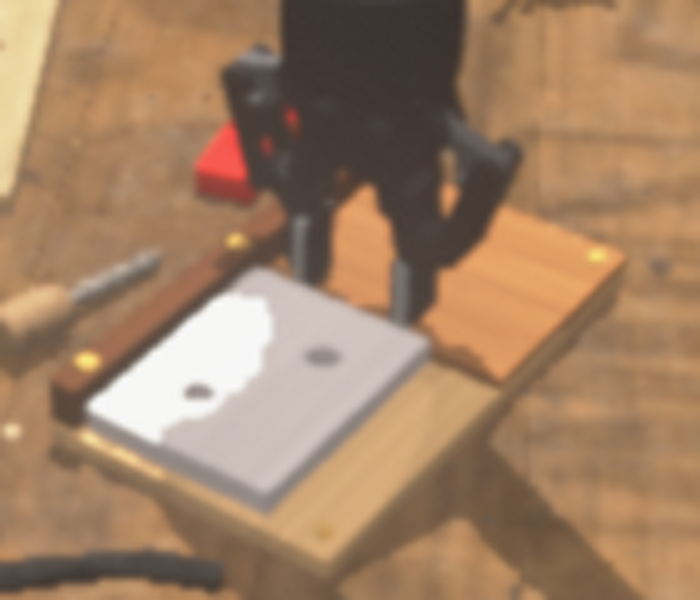

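The holes are now at (198,391) and (322,356). The corners read at the 31 mm plane are shifted, which suggests the plate has dropped to 24 mm. Checking.

```bash
python3 - <<'E'
from h import *
for z in(.031,.024):
    w=px2w('side',(np.array([(198,391),(322,356)])+.5)/5-.5+[190,130],z)
    p=(w[:,:2]-O)@RJ*1e3; print(z,p.tolist(),fit([(14,25),(-14,-25)],p)[:2], ((px2w('side',[[274,198],[243,227],[208,212],[242,184]],z)[:,:2]-O)@RJ*1e3).round(1).tolist())
E
```

```text
0.031 [[18.48965604292715, 86.975670252644], [-9.451239335987486, 38.166595330404064]] (np.float64(-0.009429620677324335), array([ 4.5192, 62.5711])) [[-38.0, 5.6], [-38.0, 118.3], [45.0, 122.9], [44.4, 5.2]]
0.024 [[23.560805572520238, 80.13528794909976], [-4.6912670640518455, 30.782627222714243]] (np.float64(-0.009429620677325678), array([ 9.4348, 55.459 ])) [[-33.5, -2.1], [-33.5, 111.8], [50.4, 116.4], [49.7, -2.6]]
```

send_rows:
  dr:
    - [0,0,0]
    - [0,0,0]
    - [0,0,0]
    - [0,0,0]
    - [0,0,0]
    - [0,0,0]
    - [0,0,0]
    - [0,0,0]
  xyz:
    - [-0.1,0,0]
    - [-0.3,0,0]
    - [-0.8,0,0]
    - [-1.5,0,0]
    - [-2.5,0,0]
    - [-4,0,-2]
    - [-6,0,-5]
    - [-8,0,-8]
  jaw: [50,50,50,50,50,50,50,50]

```text
time_s: 19.0
eef_pos: [0.4543, -0.4003, 0.1164]
eef_rot: [-0.0, 0.862, 0.507, -0.0]
wrist_force: [0.9, -0.1, 0.3]
opening: 0.498
grasp_force: 0.0
```

send_rows:
  dr:
    - [0,0,0]
    - [0,0,0]
    - [0,0,0]
    - [0,0,0]
    - [0,0,0]
    - [0,0,0]
    - [0,0,0]
    - [0,0,0]
  xyz:
    - [-3,0,-3]
    - [-6,0,-6]
    - [-9,-1,-9]
    - [-12,-2,-10]
    - [-14,-3,-10]
    - [-14,-3,-10]
    - [-14,-3,-10]
    - [-14,-3,-10]
  jaw: [50,50,50,50,50,50,50,50]

```text
time_s: 20.0
eef_pos: [0.3614, -0.5066, 0.2146]
eef_rot: [-0.001, 0.862, 0.508, 0.0]
wrist_force: [1.5, 0.6, 0.2]
opening: 0.502
grasp_force: 0.0
```

```bash
python3 - <<'E'
from h import *
st();look(.024)
s=ctrl.camera('side')[:,:,::-1]; t=ctrl.camera('top')[:,:,::-1]
f=lambda i:cv2.resize(i,(390,330),interpolation=cv2.INTER_CUBIC)
cv2.imwrite('pics/f.png',np.hstack([f(s[140:250,195:325]),f(t[155:265,195:325])]))
E
```

```text
20.0 [ 0.3614 -0.5066  0.2146] jig [ -22.6516 -232.8159] F [1.5467 0.6053 0.202 ] op 0.5016261274501489 tip 0.019 q [-1.1418  0.3166  1.5152  0.0003  1.3112 -0.6359]
top [[228, 167], [275, 190], [258, 224], [211, 201]] [[51.4, 116.3], [52.3, -3.2], [-33.1, -4.4], [-35.5, 113.4]]
side [[275, 198], [243, 228], [208, 212], [239, 184]] [[-35.2, -3.4], [-35.2, 114.2], [50.4, 116.4], [55.1, 1.3]]
```

View pics/f.png

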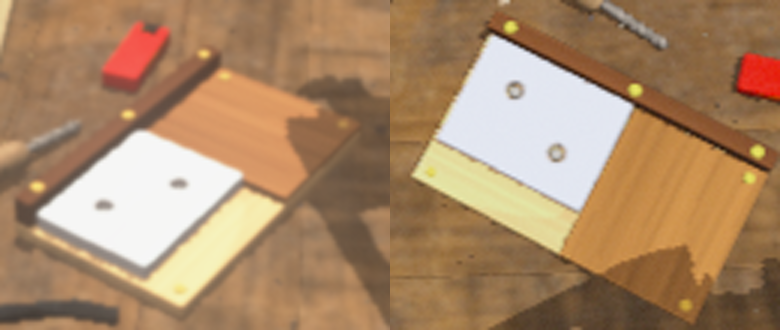

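The plate lies at the 24 mm height in both views, square, with its centre about (9,56) in the jig frame. In the top view both pins show inside the holes at (515,90) and (557,152). The case and drill have not moved and the arm is clear.

```bash
python3 -c "
from bench import ctrl
print(ctrl.hand_in())"
```

```text
the job is handed in; nothing more can be done
None
```

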